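# Turn the stock tags to match the bins

### The job

The bins on the stock board have changed but the flip tags in front of them have not: with a fingertip, gently tip tags over on their rod so that every tag in front of a full bin lies with its green face up (over towards the robot), and every tag in front of the empty or nearly empty bin lies with its red face up (over towards the bins). Only push the tags; leave the bins, glue bottle, mallet and marking gauge standing where they are.

Things in the scene. Friction and masses are not known exactly. Their poses are not given: they have to be found in the camera images.
- stock_board: Fixed plywood board on the bench, 335 mm front to back, 404 mm wide, 12 mm thick, with the tag rack at its front and four bins side by side behind it. Origin: on the bench top straight below the middle of the rack's hinge rod; x points from the rack to the bins (away from the robot), y along the hinge rod, z up.
- rack_mid (a point): Middle of the rack's 6 mm brass hinge rod, 75 mm above the bench. Parallel to the rod, 37 mm in front of and behind it, run two 10 mm wooden rest dowels, centres 85 mm above the bench. All three join two upright cheeks (112 mm front to back, 16 mm thick, tops 98 mm above the bench) 194 mm to either side. Apart from these the space under the tags is open down to the board.
- bin_a: Blue plastic parts bin, FULL: heaped to the rim with pale wooden dowel pins. Loose, 120 mm deep (x), 82 mm wide (y), 62 mm high, front wall 42 mm; bin and contents stay below 85 mm above the bench. Origin: centre of its underside; yaw as the board. It belongs to the tag straight in front of it (same y in the board's frame). The bins stand 90 mm apart, in any order.
- bin_b: Blue plastic parts bin, FULL: heaped to the rim with round dark wooden knobs. Loose, 120 mm deep (x), 82 mm wide (y), 62 mm high, front wall 42 mm; bin and contents stay below 85 mm above the bench. Origin: centre of its underside; yaw as the board. It belongs to the tag straight in front of it (same y in the board's frame). The bins stand 90 mm apart, in any order.
- bin_c: Blue plastic parts bin, EMPTY: nothing in it. Loose, 120 mm deep (x), 82 mm wide (y), 62 mm high, front wall 42 mm; bin and contents stay below 85 mm above the bench. Origin: centre of its underside; yaw as the board. It belongs to the tag straight in front of it (same y in the board's frame). The bins stand 90 mm apart, in any order.
- bin_d: Blue plastic parts bin, NOT full: only three dowel pins are left on its floor. Loose, 120 mm deep (x), 82 mm wide (y), 62 mm high, front wall 42 mm; bin and contents stay below 85 mm above the bench. Origin: centre of its underside; yaw as the board. It belongs to the tag straight in front of it (same y in the board's frame). The bins stand 90 mm apart, in any order.
- tag_a (a joint): Lean of a flip tag on the hinge rod, rad. 0 = upright; +1.13 = lying over towards the robot, on the front dowel, GREEN face up; -1.13 = lying over towards the bins, on the rear dowel, RED face up. It swings freely with light damping; past upright it falls over by its own weight and stays on the dowel.
- tag_a_hinge (a point): Point on the hinge rod at the middle of this tag's width, 75 mm above the bench (fixed); axes as the stock board's (y along the rod, x towards the bins). The tag is a painted plywood plate 4 mm thick with an 8 mm round bead along its free edge, 54 mm wide along the rod, reaching 70 mm from it, 25 g. Its bin's centre is 180 mm along x.
- tag_a_edge (a point): Middle of this tag's free edge, 70 mm from the rod; moves with the tag. At rest 63 mm out from the rod and 30 mm above it, overhanging the dowel by 21 mm; the bins begin 57 mm beyond the rear edge. A finger slanting 30 degrees in under the edge, tip about 20 mm below it, moving in and up round the rod, lifts it lightly; an upright finger pushed level grips the bead and jams.
- tag_b (a joint): Lean of a flip tag on the hinge rod, rad. 0 = upright; +1.13 = lying over towards the robot, on the front dowel, GREEN face up; -1.13 = lying over towards the bins, on the rear dowel, RED face up. It swings freely with light damping; past upright it falls over by its own weight and stays on the dowel.
- tag_b_hinge (a point): Point on the hinge rod at the middle of this tag's width, 75 mm above the bench (fixed); axes as the stock board's (y along the rod, x towards the bins). The tag is a painted plywood plate 4 mm thick with an 8 mm round bead along its free edge, 54 mm wide along the rod, reaching 70 mm from it, 25 g. Its bin's centre is 180 mm along x.
- tag_b_edge (a point): Middle of this tag's free edge, 70 mm from the rod; moves with the tag. At rest 63 mm out from the rod and 30 mm above it, overhanging the dowel by 21 mm; the bins begin 57 mm beyond the rear edge. A finger slanting 30 degrees in under the edge, tip about 20 mm below it, moving in and up round the rod, lifts it lightly; an upright finger pushed level grips the bead and jams.
- tag_c (a joint): Lean of a flip tag on the hinge rod, rad. 0 = upright; +1.13 = lying over towards the robot, on the front dowel, GREEN face up; -1.13 = lying over towards the bins, on the rear dowel, RED face up. It swings freely with light damping; past upright it falls over by its own weight and stays on the dowel.
- tag_c_hinge (a point): Point on the hinge rod at the middle of this tag's width, 75 mm above the bench (fixed); axes as the stock board's (y along the rod, x towards the bins). The tag is a painted plywood plate 4 mm thick with an 8 mm round bead along its free edge, 54 mm wide along the rod, reaching 70 mm from it, 25 g. Its bin's centre is 180 mm along x.
- tag_c_edge (a point): Middle of this tag's free edge, 70 mm from the rod; moves with the tag. At rest 63 mm out from the rod and 30 mm above it, overhanging the dowel by 21 mm; the bins begin 57 mm beyond the rear edge. A finger slanting 30 degrees in under the edge, tip about 20 mm below it, moving in and up round the rod, lifts it lightly; an upright finger pushed level grips the bead and jams.
- tag_d (a joint): Lean of a flip tag on the hinge rod, rad. 0 = upright; +1.13 = lying over towards the robot, on the front dowel, GREEN face up; -1.13 = lying over towards the bins, on the rear dowel, RED face up. It swings freely with light damping; past upright it falls over by its own weight and stays on the dowel.
- tag_d_hinge (a point): Point on the hinge rod at the middle of this tag's width, 75 mm above the bench (fixed); axes as the stock board's (y along the rod, x towards the bins). The tag is a painted plywood plate 4 mm thick with an 8 mm round bead along its free edge, 54 mm wide along the rod, reaching 70 mm from it, 25 g. Its bin's centre is 180 mm along x.
- tag_d_edge (a point): Middle of this tag's free edge, 70 mm from the rod; moves with the tag. At rest 63 mm out from the rod and 30 mm above it, overhanging the dowel by 21 mm; the bins begin 57 mm beyond the rear edge. A finger slanting 30 degrees in under the edge, tip about 20 mm below it, moving in and up round the rod, lifts it lightly; an upright finger pushed level grips the bead and jams.
- glue: Bystander: standing white glue bottle, 52 mm across, 150 mm high, left of the bins. Origin: centre of its underside.
- mallet: Bystander: mallet with a rubber head, 240 mm long, lying right of the board. Origin: under its middle.
- gauge: Bystander: wooden marking gauge, 170 mm beam with a dark 50 x 56 mm fence, lying left of the rack. Origin: under its beam's middle.
Not all that is in view belongs to the job. Leave any pink look-alike of the bin_d alone.

How it is judged (in metres and radians):
At the end, for the whole second after the job is handed in: Each tag in front of a full bin rests green face up (joint above 1.0 rad), each tag in front of the empty or nearly empty bin rests red face up (joint below -1.0 rad), the tags are still, the bins are within 20 mm and the other things within 30 mm of where they stood (((y of bin_a in the frame of tag_a_hinge between -0.04 and 0.04 m and value of joint tag_a above 1 rad) or (y of bin_b in the frame of tag_a_hinge between -0.04 and 0.04 m and value of joint tag_a above 1 rad) or (y of bin_c in the frame of tag_a_hinge between -0.04 and 0.04 m and value of joint tag_a below -1 rad) or (y of bin_d in the frame of tag_a_hinge between -0.04 and 0.04 m and value of joint tag_a below -1 rad)) and ((y of bin_a in the frame of tag_b_hinge between -0.04 and 0.04 m and value of joint tag_b above 1 rad) or (y of bin_b in the frame of tag_b_hinge between -0.04 and 0.04 m and value of joint tag_b above 1 rad) or (y of bin_c in the frame of tag_b_hinge between -0.04 and 0.04 m and value of joint tag_b below -1 rad) or (y of bin_d in the frame of tag_b_hinge between -0.04 and 0.04 m and value of joint tag_b below -1 rad)) and ((y of bin_a in the frame of tag_c_hinge between -0.04 and 0.04 m and value of joint tag_c above 1 rad) or (y of bin_b in the frame of tag_c_hinge between -0.04 and 0.04 m and value of joint tag_c above 1 rad) or (y of bin_c in the frame of tag_c_hinge between -0.04 and 0.04 m and value of joint tag_c below -1 rad) or (y of bin_d in the frame of tag_c_hinge between -0.04 and 0.04 m and value of joint tag_c below -1 rad)) and ((y of bin_a in the frame of tag_d_hinge between -0.04 and 0.04 m and value of joint tag_d above 1 rad) or (y of bin_b in the frame of tag_d_hinge between -0.04 and 0.04 m and value of joint tag_d above 1 rad) or (y of bin_c in the frame of tag_d_hinge between -0.04 and 0.04 m and value of joint tag_d below -1 rad) or (y of bin_d in the frame of tag_d_hinge between -0.04 and 0.04 m and value of joint tag_d below -1 rad)) and velocity of joint tag_a between -0.3 and 0.3 rad/s and velocity of joint tag_b between -0.3 and 0.3 rad/s and velocity of joint tag_c between -0.3 and 0.3 rad/s and velocity of joint tag_d between -0.3 and 0.3 rad/s and distance of each of bin_a, bin_b, bin_c, bin_d from where it was at the start of the episode below 0.02 m and distance of each of glue, mallet, gauge from where it was at the start of the episode below 0.03 m); the robot touches nothing.
It fails at once if A bin was shifted by more than 20 mm or lifted (distance of any of bin_a, bin_b, bin_c, bin_d from where it was at the start of the episode above 0.02 m).
It fails at once if The glue bottle, mallet or marking gauge was moved by more than 30 mm or tipped over (distance of any of glue, mallet, gauge from where it was at the start of the episode above 0.03 m or angle between glue's own z axis and vertical above 0.5 rad).
It fails at once if A tag was pushed or squeezed with more than 25 N (contact force between the fingers and tag_a above 25 N or contact force between the fingers and tag_b above 25 N or contact force between the fingers and tag_c above 25 N or contact force between the fingers and tag_d above 25 N).
It also fails if it takes over 72 s, if anything falls off the work surface, if the arm or the gripper's body presses on something with over 40 N, if the wrist force passes 120 N, or if a joint passes its speed limit or range.

### The arm

A 6-joint arm with a two-finger parallel gripper is mounted at the origin on the work surface. World frame = base frame: x ahead of the robot, y to its left, z up, the work surface at z = 0. Lengths are in mm, angles in rad, forces in N, time in s.
With the tool pointing down it reaches from about 350 to 975 mm from the base axis. Payload 7.1 kg.
Tool frame: the origin (TCP) lies at the very end of the fingers, on their centre line; the grasp point (between the pads) lies 19 mm behind it; z points along the fingers, y is the line along which they close (so a half turn about z gives the same grasp; the last joint's range is limited). The gripper opens to 88 mm and grips with 3 to 60 N. Pads are 20 mm wide; open, the fingers measure 115 mm over their backs; the gripper's body (75 mm by 178 mm) begins 61 mm behind the grasp point.
Start: joints at [1.121, 0.423, 1.63, -0, 1.089, -0.019], TCP at [260.966, 567.892, 222.675] pointing down, gripper open.
Joint ranges: [-3, 3], [-0.9, 2.11], [0.09, 2.58], [-1.31, 4.45], [0.11, 2.69], [-2.54, 2.54]. Speed limits (rad/s): [2.39, 2.39, 3.01, 3.14, 3.14, 3.14].

### API

Orientations are given as a rotation vector (axis times angle).
In Python, from workcell import sensors, imaging, close_job gives the robot as it stands. The module is installed in compiled form; this text tells all that it offers.
- The arm moves only by the tool servo_tool, never from a script. Its argument "steps" is a list of rows, each a list of 3 entries, a list of its own where there are three numbers: the shift along the world's x, y, z in m, then the turn, a rotation vector about the world's x, y, z in degrees, then the opening, from -1 (shut) to 1 (fully open). A call has exactly 8 rows; each row shifts and turns the commanded pose from where the row before left it; what a row does not reach is not made up. A row lasts 1/12 s, in which the tool goes at most 41.7 mm and 7.16 degrees, less where a joint would pass 70% of its speed; a pose out of reach is approached as far as the arm can. A call is refused whole if a number of a shift passes 0.0417 or a number of a turn 7.16, either way. A call with a gripper value outside its range is refused whole. The fingers move at their own pace and stop on an object; the grip force is fixed at half the most. Time passes only in rows, so rows that do not move let the fingers close, or fill a call up. It gives the time, the measured TCP pose, the force, the opening and the grip force at its end, in the units of the state.
- sensors.get_obs(): the state, without advancing time (a new reading comes with each control period).
- imaging.get_image(name): name is "scene" or "top" or "wrist"; returns a dict with "color" (400x640x3 uint8, blue, green, red), "range_z" (400x640 float32, mm along the optical axis (not along the pixel's ray), 0 where there is no reading), "vertical_fov" (degrees; the focal length in pixels is half the picture's height over the tangent of half this angle, whatever the lens; pixels are square), "cx", "cy" (the principal point, pixels), "k1" (the pictures are not rectified: a ray, as slopes to the right and down, at radius r is drawn at 1 + k1 r^2 times it, then the intrinsics apply), "rvec" (rotation vector, rad) and "tvec" (3), from world to camera coordinates, as OpenCV has them; the wrist camera has in their place "tool_from_camera" (4x4, takes a point from camera to tool coordinates, whose origin is the TCP and whose axes are the flange's). Camera axes: x right, y down, z forward; pixel columns grow to the right and rows downward; lengths in mm; the calibration is good to about 2 mm. A picture is of the moment at which its call begins: read the wrist's pose just before it.
- close_job(): hands the job in; it is judged then, once.
The state is a dict: "t": time; "qpos": joint angles; "qvel": joint speeds; "joint_torque": joint torques, N m; "ee_pos": TCP position; "orientation": TCP orientation; "ft_force": force on the tool from outside, world axes, zero at the start; "moment": the same for the moment, N m; "width": finger opening in mm; "grasp_force": force on a finger pad.
Only numpy, scipy, OpenCV 4.12 (cv2) and the standard library are available. Lean on these libraries where they do the work, as an engineer would, in place of code of your own. Each camera call takes 0.05 s, during which the arm holds its last target. There are 200 camera calls.

## Working session

There is one attempt and no reset: what is moved stays moved. The work goes in short steps, Python scripts to look and compute and a tool call to move; the robot and the scene stay as the last step left them, time stands still between calls to the robot, and variables do not carry over. Pictures are saved under pics/ and viewed, at most 10 in all, crops included, and the job is handed in when it is done.

Besides the shell and the picture viewer there is one more tool, called after "Call:" as name(argument=value, ...), one argument or row to a line, values as JSON. servo_tool: Moves the arm, as the interface text tells. Its arguments: {"type":"object","properties":{"steps":{"type":"array"}},"required":["steps"]}

```bash
mkdir -p pics; cat > h.py <<'E'
import numpy as np, cv2
from workcell import sensors, imaging
def world(im,u,v,d=None):
    f=im["color"].shape[0]/2/np.tan(np.radians(im["vertical_fov"])/2)
    K=np.array([[f,0,im["cx"]],[0,f,im["cy"]],[0,0,1.]])
    p=cv2.undistortPoints(np.array([[[u,v]]],float),K,np.array([im["k1"],0,0,0.]))[0,0]
    z=d or float(np.median(im["range_z"][int(v)-1:int(v)+2,int(u)-1:int(u)+2]))
    c=np.array([p[0]*z,p[1]*z,z])
    R=cv2.Rodrigues(np.array(im["rvec"],float))[0]
    return R.T@(c-np.ravel(im["tvec"]))
E
python3 - <<'E'
from h import *
import pickle
o=sensors.get_obs();print(o)
for n in("scene","top"):
    im=imaging.get_image(n);pickle.dump(im,open(n+".pkl","wb"))
    cv2.imwrite(f"pics/{n}0.png",im["color"]);print(n,im["tvec"],im["rvec"],im["vertical_fov"],im["k1"])
E
```

```text
{'t': 0.0, 'qpos': array([ 1.12100009e+00,  4.23851116e-01,  1.63069035e+00,  9.31348501e-06,
        1.08858144e+00, -1.89739760e-02]), 'qvel': array([-1.10595487e-03,  5.98533464e-05, -1.37945932e-03, -4.40703031e-04,
        1.44466026e-03, -1.85107937e-03]), 'joint_torque': array([-1.28585729e-03, -5.44628263e+01, -2.73665839e+01,  6.42849086e-02,
        2.29157845e-02, -9.46714340e-05]), 'ee_pos': array([260.72949562, 567.40792485, 221.89514057]), 'orientation': array([-6.71441291e-01, -3.06862873e+00,  2.33470762e-03]), 'ft_force': array([ 0.41362593, -0.37038637, -0.0459866 ]), 'moment': array([-0.00118686, -0.01716073,  0.01888859]), 'grasp_force': 0.0, 'width': 87.79806026925888}
scene [-152.82806006 -263.42187447 1683.30750549] [ 1.80144549  1.60445814 -0.69283592] 48.82368705798434 -0.07264374516722237
top [  86.39500307  568.74515162 1703.70934166] [ 2.15240038 -2.09995744  0.16203586] 42.24125141448284 -0.10621682789634075
```

View pics/scene0.png

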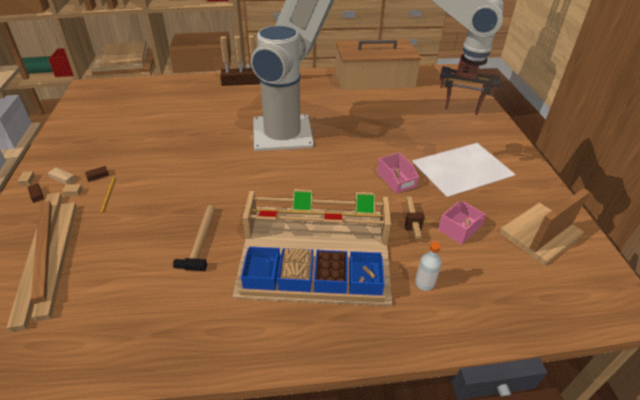

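View pics/top0.png

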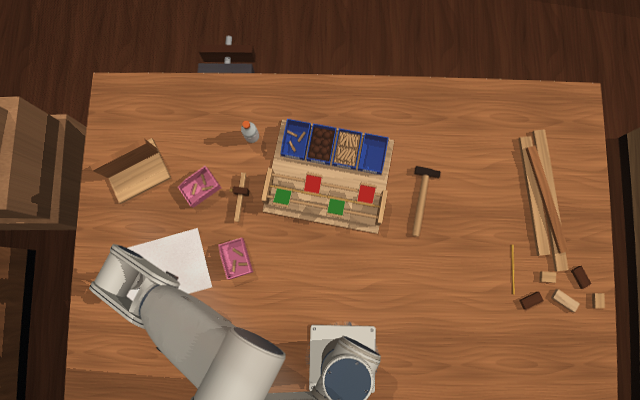

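The scene picture shows, left to right as seen from there, the bins empty, pins, knobs and three pins (262..367, 268), with tags red, green, red, green. The top picture shows the same from +y: three pins (296,140) with green tag (283,197), knobs (321,143) with red tag (313,184), pins (348,149) with green tag (337,206), and empty (374,153) with red tag (367,194). Only the two leftmost tags in the top view need flipping.

```bash
python3 - <<'E'
import cv2,pickle
im=pickle.load(open("top.pkl","rb"))
cv2.imwrite("pics/top1.png",cv2.resize(im["color"][110:240,235:400],None,fx=4.6,fy=4.6,interpolation=cv2.INTER_CUBIC))
E
```

```text
(no output)
```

View pics/top1.png

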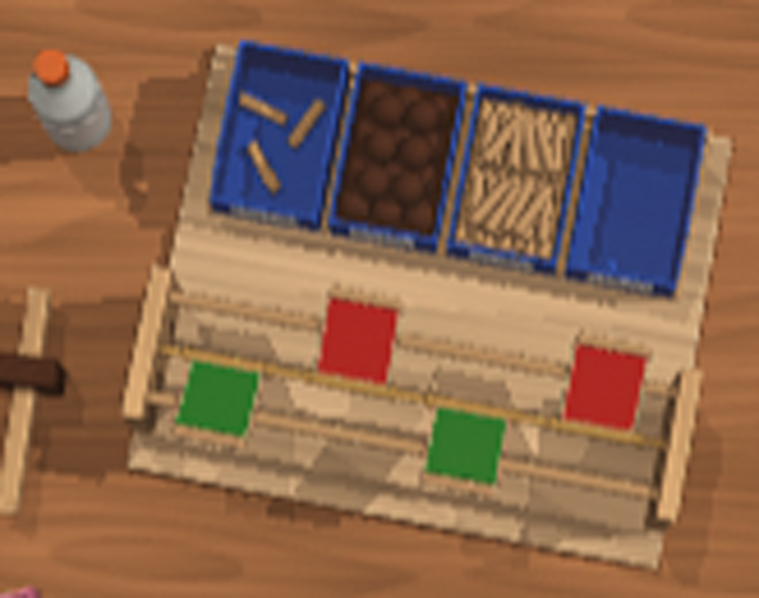

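The crop (4.6x, offset 235,110) shows the cheek tops centred at about (148,342) and (679,445). The tags are at (219,399) green, (359,341) red, (466,445) green and (605,388) red.

```bash
cat >> h.py <<'E'
def plane(im,u,v,z):
    a=world(im,u,v,500.);b=world(im,u,v,2000.);return a+(b-a)*(z-a[2])/(b[2]-a[2])
E
python3 - <<'E'
from h import *
import pickle
np.set_printoptions(precision=1,suppress=True)
im=pickle.load(open("top.pkl","rb"))
c=lambda p:(235+p[0]/4.6-.4,110+p[1]/4.6-.4)
L=plane(im,*c((148,342)),98);R=plane(im,*c((679,445)),98)
print("cheeks",L,R,np.linalg.norm(L-R))
m=(L+R)/2; ey=(L-R)/np.linalg.norm(L-R); ex=np.array([ey[1],-ey[0],0]);print("mid",m,"yaw",np.degrees(np.arctan2(ex[1],ex[0])))
def show(n,P):print(n,P,"board",(P-m)@ex,(P-m)@ey)
for n,p in dict(t1=(219,399),t2=(359,341),t3=(466,445),t4=(605,388)).items():
    show(n,plane(im,*c(p),91)); print("   depth",world(im,*c(p)))
for n,p in dict(rodL=(170,350),rodR=(665,440)).items(): show(n,plane(im,*c(p),75))
for n,p in dict(bd=(282,135),bc=(640,205)).items(): show(n,plane(im,*c(p),62))
for n,p in dict(gl=(52,68)).items(): show(n,plane(im,*c(p),150))
for n,p in dict(gaugeTop=(40,292),gB=(10,510),fR=(62,378)).items(): show(n,plane(im,*c(p),30))
E
```

```text
cheeks [564.8 260.6  98. ] [ 499.4 -119.9   98. ] 386.1017846673575
mid [532.1  70.4  98. ] yaw -9.750588415114315
t1 [525.7 208.7  91. ] board -29.676070251818942 135.25831013115382
   depth [525.9 208.8  90.1]
t2 [570.3 109.5  91. ] board 30.999244507967944 45.05960265337816
   depth [570.  109.5  92.6]
t3 [496.8  31.2  91. ] board -28.160476751000076 -44.548958377753195
   depth [497.1  31.2  88.2]
t4 [540.2 -67.4  91. ] board 31.38423224907508 -134.44330540854048
   depth [540.1 -67.4  91.6]
rodL [563.2 247.   75. ] board 0.8004888718410428 179.34710415384595
rodR [ 505.9 -112.4   75. ] board 5.123693439370174 -184.5300781624175
bd [729.4 171.6  62. ] board 177.3208112902968 133.18748512547504
bc [682.1 -94.4  62. ] board 175.7974828291289 -136.9928385343761
gl [751.8 331.7 150. ] board 172.33298415812627 294.7440547410431
gaugeTop [612.7 351.3  30. ] board 31.91685998113386 290.54223537599665
gB [448.2 365.6  30. ] board -132.69588026245708 276.77659392896885
fR [547.9 331.6  30. ] board -28.69049601467303 260.1092973254331
```

```bash
cat >> h.py <<'E'
from scipy.spatial.transform import Rotation as Rn
M=np.array([534,70,75.]);a=np.radians(-9.4);EX=np.array([np.cos(a),np.sin(a),0]);EY=np.array([-np.sin(a),np.cos(a),0])
def goal(side):  # side -1: finger in front of tag (tip slants to bins); +1: behind
    z=-side*.5*EX-np.array([0,0,.866]); z/=np.linalg.norm(z); best=[]
    for s in(1,-1):
        y=s*EY; best.append(Rn.from_matrix(np.c_[np.cross(y,z),y,z]))
    return best
def board(p): q=np.array(p)-M; return np.array([q@EX,q@EY,q[2]])
def pt(x,y,z): return M+x*EX+y*EY+np.array([0,0,z])
def edge(side,th): return side*(70*np.sin(th)+4.6),70*np.cos(th)-20
E
python3 - <<'E'
from h import *
np.set_printoptions(precision=2,suppress=True)
o=sensors.get_obs();R=Rn.from_rotvec(o["orientation"]);print(R.as_matrix())
for s in(-1,1):
    for g in goal(s): print(s,np.degrees((g*R.inv()).as_rotvec()))
    print((goal(s)[0]*goal(-s)[0].inv()).magnitude())
print("d1",(pt(-110,135,75)-o["ee_pos"]))
E
```

```text
[[-0.91  0.42 -0.  ]
 [ 0.42  0.91 -0.  ]
 [-0.   -0.   -1.  ]]
-1 [ -8.75 -28.79  14.95]
-1 [  41.21  -12.74 -159.53]
1.0472229555399388
1 [ 8.89 28.75 14.91]
1 [ -41.26   12.53 -159.49]
1.0472229555399388
d1 [ 186.76 -346.31  -72.01]
```

Call:
servo_tool(
  steps=[
    [[0.0117,-0.0216,-0.0045],[-0.547,-1.8,0.934],-1],
    [[0.0117,-0.0216,-0.0045],[-0.547,-1.8,0.934],-1],
    [[0.0117,-0.0216,-0.0045],[-0.547,-1.8,0.934],-1],
    [[0.0117,-0.0216,-0.0045],[-0.547,-1.8,0.934],-1],
    [[0.0117,-0.0216,-0.0045],[-0.547,-1.8,0.934],-1],
    [[0.0117,-0.0216,-0.0045],[-0.547,-1.8,0.934],-1],
    [[0.0117,-0.0216,-0.0045],[-0.547,-1.8,0.934],-1],
    [[0.0117,-0.0216,-0.0045],[-0.547,-1.8,0.934],-1],
  ],
)

```text
t: 0.77
ee_pos: [354.8, 393.9, 186.3]
orientation: [0.428, 2.847, -0.031]
ft_force: [-0.3, 0.5, -0.5]
width: 37.8
grasp_force: 0.0
```

Call:
servo_tool(
  steps=[
    [[0.0117,-0.0216,-0.0045],[-0.547,-1.8,0.934],-1],
    [[0.0117,-0.0216,-0.0045],[-0.547,-1.8,0.934],-1],
    [[0.0117,-0.0216,-0.0045],[-0.547,-1.8,0.934],-1],
    [[0.0117,-0.0216,-0.0045],[-0.547,-1.8,0.934],-1],
    [[0.0117,-0.0216,-0.0045],[-0.547,-1.8,0.934],-1],
    [[0.0117,-0.0216,-0.0045],[-0.547,-1.8,0.934],-1],
    [[0.0117,-0.0216,-0.0045],[-0.547,-1.8,0.934],-1],
    [[0.0117,-0.0216,-0.0045],[-0.547,-1.8,0.934],-1],
  ],
)

```text
t: 1.43
ee_pos: [448.3, 221.4, 150.4]
orientation: [0.212, 2.609, -0.056]
ft_force: [1.8, -0.5, 0.3]
width: 0.3
grasp_force: 0.0
```

Call:
servo_tool(
  steps=[
    [[0,0,0],[0,0,0],-1],
    [[0,0,0],[0,0,0],-1],
    [[0,0,0],[0,0,0],-1],
    [[0,0,0],[0,0,0],-1],
    [[0,0,0],[0,0,0],-1],
    [[0,0,0],[0,0,0],-1],
    [[0,0,0],[0,0,0],-1],
    [[0,0,0],[0,0,0],-1],
  ],
)

```text
t: 2.1
ee_pos: [448.2, 222.8, 150.8]
orientation: [0.214, 2.61, -0.055]
ft_force: [0.1, -0.3, 0.5]
width: 0.5
grasp_force: 0.0
```

```bash
python3 - <<'E'
from h import *
np.set_printoptions(precision=2,suppress=True)
o=sensors.get_obs();R=Rn.from_rotvec(o["orientation"])
print(o["t"],o["width"],"board",board(o["ee_pos"]),"rot err",np.degrees((goal(-1)[0]*R.inv()).as_rotvec()))
im=imaging.get_image("wrist");cv2.imwrite("pics/w1.png",im["color"])
im=imaging.get_image("top");cv2.imwrite("pics/t2.png",cv2.resize(im["color"][110:240,235:400],None,fx=4.6,fy=4.6))
p=pt(-100,135,10)-o["ee_pos"];print("down",p)
E
```

```text
2.1 0.5002616891770498 board [-109.64  136.69   75.82] rot err [-0.08  0.03 -0.07]
down [  9.24  -3.24 -65.82]
```

View pics/w1.png

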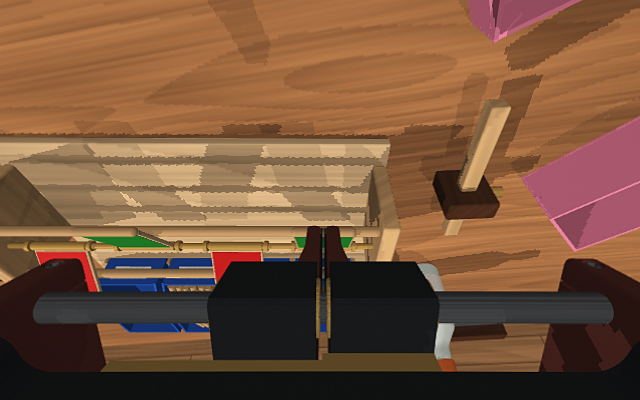

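The finger stands in front of the leftmost green tag at (323,243), well centred. I'll lower it now.

Call:
servo_tool(
  steps=[
    [[0.0012,-0.0004,-0.0082],[0,0,0],-1],
    [[0.0012,-0.0004,-0.0082],[0,0,0],-1],
    [[0.0012,-0.0004,-0.0082],[0,0,0],-1],
    [[0.0012,-0.0004,-0.0082],[0,0,0],-1],
    [[0.0012,-0.0004,-0.0082],[0,0,0],-1],
    [[0.0012,-0.0004,-0.0082],[0,0,0],-1],
    [[0.0012,-0.0004,-0.0082],[0,0,0],-1],
    [[0.0012,-0.0004,-0.0082],[0,0,0],-1],
  ],
)

```text
t: 2.87
ee_pos: [457.8, 219.9, 86.8]
orientation: [0.217, 2.615, -0.06]
ft_force: [0.3, -0.1, -0.1]
width: 0.6
grasp_force: 0.0
```

```bash
python3 - <<'E'
from h import *
np.set_printoptions(precision=4,suppress=True)
o=sensors.get_obs();print(board(o["ee_pos"]))
im=imaging.get_image("wrist");print(im["tool_from_camera"])
p0=o["ee_pos"]
x,z=edge(-1,1.13)
ths=np.linspace(1.13,-.3,17)
P=[p0]+[pt(x-12,135,z)]+[pt(*[edge(-1,t)[0],135,edge(-1,t)[1]]) for t in ths]
print(np.diff(np.array(P),axis=0)/1000)
E
```

```text
[-99.6553 135.4528  11.7568]
[[  -0.0001   -0.9633   -0.2685   73.3733]
 [   1.       -0.0003    0.0004    1.6993]
 [  -0.0005   -0.2685    0.9633 -161.8529]
 [   0.        0.        0.        1.    ]]
[[ 0.0194 -0.0037 -0.0019]
 [ 0.0118 -0.002   0.    ]
 [ 0.0029 -0.0005  0.0055]
 [ 0.0034 -0.0006  0.0052]
 [ 0.0038 -0.0006  0.0049]
 [ 0.0042 -0.0007  0.0046]
 [ 0.0046 -0.0008  0.0042]
 [ 0.005  -0.0008  0.0037]
 [ 0.0053 -0.0009  0.0033]
 [ 0.0055 -0.0009  0.0028]
 [ 0.0058 -0.001   0.0023]
 [ 0.0059 -0.001   0.0017]
 [ 0.0061 -0.001   0.0012]
 [ 0.0061 -0.001   0.0006]
 [ 0.0062 -0.001   0.0001]
 [ 0.0062 -0.001  -0.0005]
 [ 0.0061 -0.001  -0.001 ]
 [ 0.006  -0.001  -0.0016]]
```

Call:
servo_tool(
  steps=[
    [[0.0039,-0.0007,-0.0003],[0,0,0],-1],
    [[0.0039,-0.0007,-0.0003],[0,0,0],-1],
    [[0.0039,-0.0007,-0.0003],[0,0,0],-1],
    [[0.0039,-0.0007,-0.0003],[0,0,0],-1],
    [[0.0039,-0.0007,-0.0003],[0,0,0],-1],
    [[0.0039,-0.0007,-0.0003],[0,0,0],-1],
    [[0.0039,-0.0007,-0.0002],[0,0,0],-1],
    [[0.0037,-0.0007,0],[0,0,0],-1],
  ],
)

```text
t: 3.58
ee_pos: [489.7, 214.6, 85.7]
orientation: [0.216, 2.614, -0.059]
ft_force: [1.0, 0.4, 0.7]
width: 0.6
grasp_force: 0.0
```

Call:
servo_tool(
  steps=[
    [[0.0029,-0.0005,0.0055],[0,0,0],-1],
    [[0.0034,-0.0006,0.0052],[0,0,0],-1],
    [[0.0038,-0.0006,0.0049],[0,0,0],-1],
    [[0.0042,-0.0007,0.0046],[0,0,0],-1],
    [[0.0046,-0.0008,0.0042],[0,0,0],-1],
    [[0.005,-0.0008,0.0037],[0,0,0],-1],
    [[0.0053,-0.0009,0.0033],[0,0,0],-1],
    [[0.0055,-0.0009,0.0028],[0,0,0],-1],
  ],
)

```text
t: 4.25
ee_pos: [524.3, 208.8, 120.1]
orientation: [0.215, 2.614, -0.059]
ft_force: [-0.7, -0.9, -0.3]
width: 0.5
grasp_force: 0.0
```

```bash
python3 - <<'E'
from h import *
o=sensors.get_obs();print(board(o["ee_pos"]),o["ft_force"])
im=imaging.get_image("scene");cv2.imwrite("pics/s2.png",cv2.resize(im["color"][150:310,220:460],None,fx=3.3,fy=3.3))
E
```

```text
[-32.19344409 135.32584192  45.10153953] [-0.68459626 -0.86278359 -0.25543264]
```

View pics/s2.png

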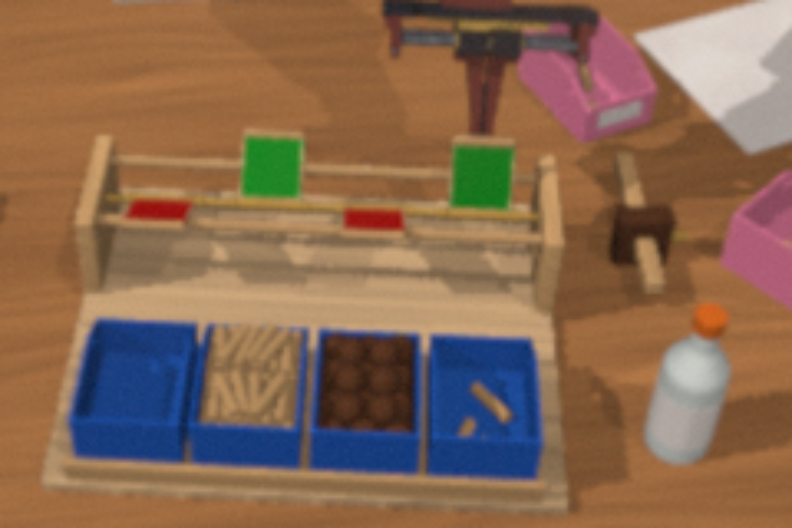

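The tag at (483,175) is lifting, with the finger behind it. I'll continue the arc.

Call:
servo_tool(
  steps=[
    [[0.0058,-0.001,0.0023],[0,0,0],-1],
    [[0.0059,-0.001,0.0017],[0,0,0],-1],
    [[0.0061,-0.001,0.0012],[0,0,0],-1],
    [[0.0061,-0.001,0.0006],[0,0,0],-1],
    [[0.0062,-0.001,0.0001],[0,0,0],-1],
    [[0.0062,-0.001,0],[0,0,0],-1],
    [[0.0061,-0.001,0],[0,0,0],-1],
    [[0.006,-0.001,0],[0,0,0],-1],
  ],
)

```text
t: 4.97
ee_pos: [572.9, 200.7, 125.6]
orientation: [0.216, 2.614, -0.059]
ft_force: [0.8, -0.1, 0.1]
width: 0.4
grasp_force: 0.0
```

```bash
python3 - <<'E'
from h import *
o=sensors.get_obs();print(board(o["ee_pos"]),o["ft_force"])
im=imaging.get_image("scene");cv2.imwrite("pics/s3.png",cv2.resize(im["color"][150:310,220:460],None,fx=3.3,fy=3.3))
E
```

```text
[ 17.06903621 135.3366458   50.56412955] [ 0.80156528 -0.12926669  0.05605712]
```

View pics/s3.png

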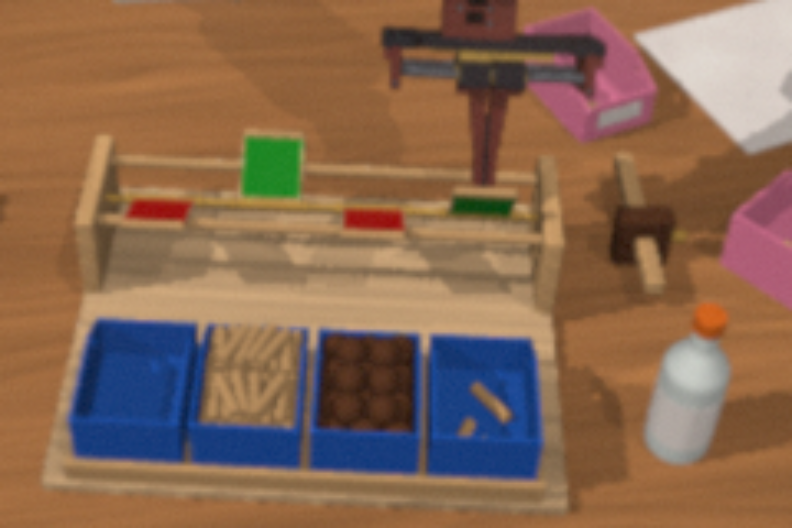

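The tag is falling over, with its green face dark at (483,205). I'll back the finger out along its slant and check.

Call:
servo_tool(
  steps=[
    [[-0.007,0.001,0.0125],[0,0,0],-1],
    [[-0.007,0.001,0.0125],[0,0,0],-1],
    [[-0.007,0.001,0.0125],[0,0,0],-1],
    [[-0.007,0.001,0.0125],[0,0,0],-1],
    [[-0.007,0.001,0.0125],[0,0,0],-1],
    [[-0.007,0.001,0.0125],[0,0,0],-1],
    [[-0.007,0.001,0.0125],[0,0,0],-1],
    [[-0.007,0.001,0.0125],[0,0,0],-1],
  ],
)

```text
t: 5.68
ee_pos: [515.9, 208.9, 226.2]
orientation: [0.216, 2.614, -0.059]
ft_force: [-0.9, 0.3, 0.2]
width: 0.2
grasp_force: 0.0
```

```bash
python3 - <<'E'
from h import *
np.set_printoptions(precision=4,suppress=True)
o=sensors.get_obs();print(board(o["ee_pos"]),o["ft_force"])
R=Rn.from_rotvec(o["orientation"]);
print("rot",np.degrees((goal(1)[0]*R.inv()).as_rotvec()),"shift",pt(105,45,130)-o["ee_pos"])
im=imaging.get_image("scene");cv2.imwrite("pics/s4.png",cv2.resize(im["color"][150:310,220:460],None,fx=3.3,fy=3.3))
E
```

```text
[-40.5267 134.0433 151.2263] [-0.9306  0.2834  0.1612]
rot [ 9.8316 58.953   0.0066] shift [ 129.0295 -111.6159  -21.2263]
```

View pics/s4.png

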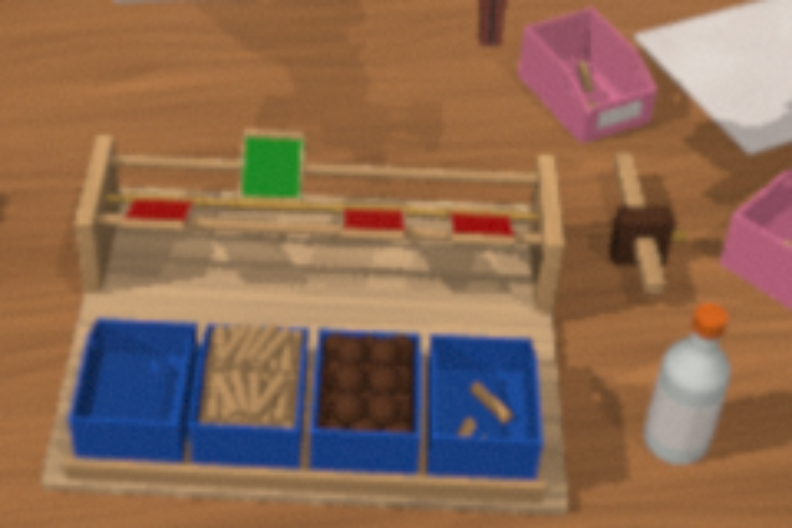

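The tag at (482,225) now lies red face up. Next I'll go behind the knobs' tag at (374,220), with the slant reversed.

Call:
servo_tool(
  steps=[
    [[0.0081,-0.007,0],[0.614,3.685,0],-1],
    [[0.0081,-0.007,0],[0.614,3.685,0],-1],
    [[0.0081,-0.007,0],[0.614,3.685,0],-1],
    [[0.0081,-0.007,0],[0.614,3.685,0],-1],
    [[0.0081,-0.007,0],[0.614,3.685,0],-1],
    [[0.0081,-0.007,0],[0.614,3.685,0],-1],
    [[0.0081,-0.007,0],[0.614,3.685,0],-1],
    [[0.0081,-0.007,0],[0.614,3.685,0],-1],
  ],
)

```text
t: 6.4
ee_pos: [581.8, 152.2, 225.4]
orientation: [-0.258, -3.126, 0.0]
ft_force: [0.2, 0.4, 0.5]
width: 0.3
grasp_force: 0.0
```

Call:
servo_tool(
  steps=[
    [[0.0081,-0.007,0],[0.614,3.685,0],-1],
    [[0.0081,-0.007,0],[0.614,3.685,0],-1],
    [[0.0081,-0.007,0],[0.614,3.685,0],-1],
    [[0.0081,-0.007,0],[0.614,3.685,0],-1],
    [[0.0081,-0.007,-0.005],[0.614,3.685,0],-1],
    [[0.0081,-0.007,-0.005],[0.614,3.685,0],-1],
    [[0.0081,-0.007,-0.005],[0.614,3.685,0],-1],
    [[0.0081,-0.007,-0.006],[0.614,3.685,0],-1],
  ],
)

```text
t: 7.07
ee_pos: [646.7, 96.0, 203.9]
orientation: [-0.216, -2.608, -0.057]
ft_force: [0.3, -0.3, -0.0]
width: 0.6
grasp_force: 0.0
```

```bash
python3 - <<'E'
from h import *
np.set_printoptions(precision=4,suppress=True)
o=sensors.get_obs();print(board(o["ee_pos"]),o["ft_force"])
R=Rn.from_rotvec(o["orientation"]);
print("rot",np.degrees((goal(1)[0]*R.inv()).as_rotvec()))
x,z=edge(1,1.13);P=[o["ee_pos"],pt(102,45,z),pt(x,45,z)]+[pt(edge(1,t)[0],45,edge(1,t)[1]) for t in np.linspace(1.13,-.3,17)[1:]]
print(np.diff(np.array(P),axis=0)/1000)
im=imaging.get_image("scene");cv2.imwrite("pics/s5.png",cv2.resize(im["color"][130:310,220:460],None,fx=3.3,fy=3.3))
E
```

```text
[106.8954  44.0693 128.8593] [ 0.2976 -0.2756 -0.0089]
rot [ 0.0157 -0.1549  0.0438]
[[-0.0047  0.0017 -0.119 ]
 [-0.0336  0.0056  0.    ]
 [-0.0029  0.0005  0.0055]
 [-0.0034  0.0006  0.0052]
 [-0.0038  0.0006  0.0049]
 [-0.0042  0.0007  0.0046]
 [-0.0046  0.0008  0.0042]
 [-0.005   0.0008  0.0037]
 [-0.0053  0.0009  0.0033]
 [-0.0055  0.0009  0.0028]
 [-0.0058  0.001   0.0023]
 [-0.0059  0.001   0.0017]
 [-0.0061  0.001   0.0012]
 [-0.0061  0.001   0.0006]
 [-0.0062  0.001   0.0001]
 [-0.0062  0.001  -0.0005]
 [-0.0061  0.001  -0.001 ]
 [-0.006   0.001  -0.0016]]
```

View pics/s5.png

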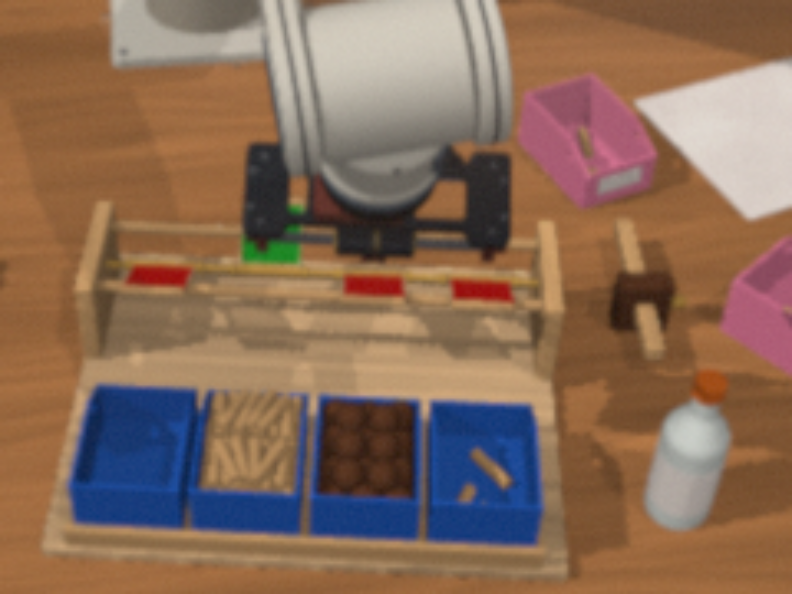

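The gripper at (375,240) is lined up with the red tag at (374,285). Going down, then in.

Call:
servo_tool(
  steps=[
    [[-0.0006,0.0002,-0.0148],[0,0,0],-1],
    [[-0.0006,0.0002,-0.0148],[0,0,0],-1],
    [[-0.0006,0.0002,-0.0148],[0,0,0],-1],
    [[-0.0006,0.0002,-0.0148],[0,0,0],-1],
    [[-0.0006,0.0002,-0.0148],[0,0,0],-1],
    [[-0.0006,0.0002,-0.0148],[0,0,0],-1],
    [[-0.0006,0.0002,-0.0148],[0,0,0],-1],
    [[-0.0006,0.0002,-0.0148],[0,0,0],-1],
  ],
)

```text
t: 7.78
ee_pos: [641.0, 98.7, 85.0]
orientation: [-0.214, -2.611, -0.057]
ft_force: [-0.2, -0.7, -0.1]
width: 0.3
grasp_force: 0.0
```

Call:
servo_tool(
  steps=[
    [[-0.0042,0.0007,0],[0,0,0],-1],
    [[-0.0042,0.0007,0],[0,0,0],-1],
    [[-0.0042,0.0007,0],[0,0,0],-1],
    [[-0.0042,0.0007,0],[0,0,0],-1],
    [[-0.0042,0.0007,0],[0,0,0],-1],
    [[-0.0042,0.0007,0],[0,0,0],-1],
    [[-0.0042,0.0007,0],[0,0,0],-1],
    [[-0.0042,0.0007,0],[0,0,0],-1],
  ],
)

```text
t: 8.45
ee_pos: [607.4, 104.2, 86.8]
orientation: [-0.215, -2.611, -0.058]
ft_force: [1.2, 0.1, 0.4]
width: 0.7
grasp_force: 0.3
```

```bash
python3 - <<'E'
from h import *
o=sensors.get_obs();print(board(o["ee_pos"]),edge(1,1.13),o["ft_force"])
E
```

```text
[66.78386611 45.71022731 11.75064969] (np.float64(67.9088532565178), np.float64(9.866186555111017)) [1.17160108 0.07722724 0.42287048]
```

Call:
servo_tool(
  steps=[
    [[-0.0029,0.0005,0.0055],[0,0,0],-1],
    [[-0.0034,0.0006,0.0052],[0,0,0],-1],
    [[-0.0038,0.0006,0.0049],[0,0,0],-1],
    [[-0.0042,0.0007,0.0046],[0,0,0],-1],
    [[-0.0046,0.0008,0.0042],[0,0,0],-1],
    [[-0.005,0.0008,0.0037],[0,0,0],-1],
    [[-0.0053,0.0009,0.0033],[0,0,0],-1],
    [[-0.0055,0.0009,0.0028],[0,0,0],-1],
  ],
)

```text
t: 9.12
ee_pos: [572.4, 110.0, 121.0]
orientation: [-0.215, -2.611, -0.057]
ft_force: [0.3, -0.1, 0.1]
width: 0.1
grasp_force: 0.1
```

Call:
servo_tool(
  steps=[
    [[-0.0058,0.001,0.0023],[0,0,0],-1],
    [[-0.0059,0.001,0.0017],[0,0,0],-1],
    [[-0.0061,0.001,0.0012],[0,0,0],-1],
    [[-0.0061,0.001,0.0006],[0,0,0],-1],
    [[-0.0062,0.001,0.0001],[0,0,0],-1],
    [[-0.0062,0.001,0],[0,0,0],-1],
    [[-0.0061,0.001,0],[0,0,0],-1],
    [[-0.006,0.001,0],[0,0,0],-1],
  ],
)

```text
t: 9.78
ee_pos: [523.7, 118.0, 126.3]
orientation: [-0.215, -2.61, -0.057]
ft_force: [-0.4, -0.1, -0.3]
width: 0.2
grasp_force: 0.0
```

Call:
servo_tool(
  steps=[
    [[0.007,-0.001,0.0125],[0,0,0],-1],
    [[0.007,-0.001,0.0125],[0,0,0],-1],
    [[0.007,-0.001,0.0125],[0,0,0],-1],
    [[0.007,-0.001,0.0125],[0,0,0],-1],
    [[0.007,-0.001,0.0125],[0,0,0],-1],
    [[0.007,-0.001,0.0125],[0,0,0],-1],
    [[0.007,-0.001,0.0125],[0,0,0],-1],
    [[0.007,-0.001,0.0125],[0,0,0],-1],
  ],
)

```text
t: 10.45
ee_pos: [580.4, 109.9, 226.9]
orientation: [-0.215, -2.61, -0.057]
ft_force: [-0.2, -0.2, -0.8]
width: 0.3
grasp_force: 0.0
```

Call:
servo_tool(
  steps=[
    [[0,0,0.01],[0,0,0],-1],
    [[0,0,0.01],[0,0,0],-1],
    [[0,0,0.01],[0,0,0],-1],
    [[0,0,0.01],[0,0,0],-1],
    [[0,0,0.01],[0,0,0],-1],
    [[0,0,0.01],[0,0,0],-1],
    [[0,0,0],[0,0,0],-1],
    [[0,0,0],[0,0,0],-1],
  ],
)

```text
t: 11.12
ee_pos: [580.7, 109.9, 287.0]
orientation: [-0.215, -2.612, -0.058]
ft_force: [-1.2, 0.4, -0.4]
width: 0.8
grasp_force: 0.0
```

```bash
python3 - <<'E'
from h import *
im=imaging.get_image("scene");cv2.imwrite("pics/s6.png",cv2.resize(im["color"][130:310,220:460],None,fx=3.3,fy=3.3))
E
```

```text
(no output)
```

View pics/s6.png

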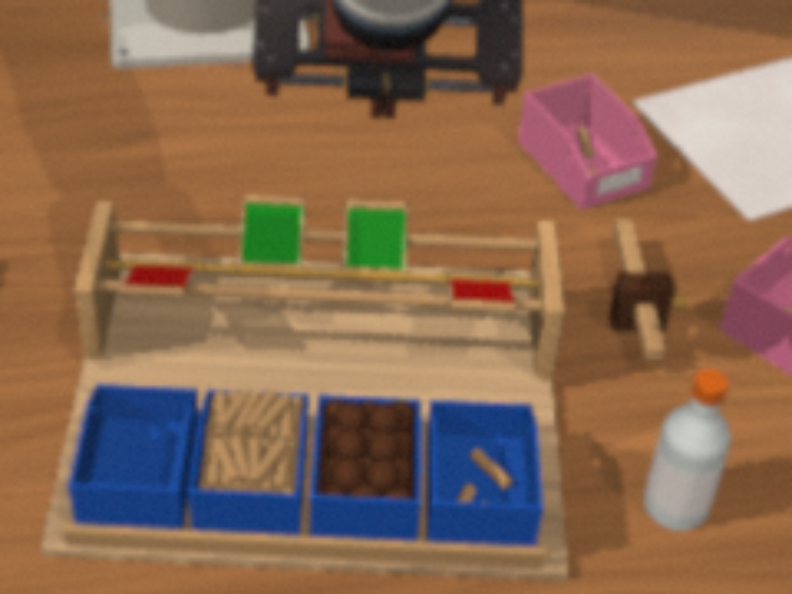

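The tags now read red (158,276), green (273,233), green (377,238) and red (482,291). They match the empty, pins, knobs and three-pin bins, and nothing else has moved.

```bash
python3 -c "
from workcell import close_job
print(close_job())"
```

```text
the job is handed in; nothing more can be done
None
```

I handed the job in after flipping two tags: the three-pin bin's is now red up and the knob bin's is green up. In the last picture all four tags match their bins and nothing else appears to have moved, but the hand-in returned no verdict.

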